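# Seat the tapered plug of an air cock

## Robot

A 6-joint arm with a two-finger parallel gripper is mounted at the origin on a cart in front of the work surface, level with it; the furniture and walls round the work are solid. World frame = base frame: x ahead of the robot, y to its left, z up, the work surface at z = 0. Lengths are in m, angles in rad, forces in N, time in s.
With the tool pointing down it reaches from about 0.3 to 0.875 m from the base axis. Payload 6.4 kg.
Tool frame: the origin (TCP) lies between the finger pads; the fingertips stand ctrl.tip_extent ahead of it and the grasp point (between the pads) is the TCP (ctrl.tip_extent is the distance from the TCP to the fingertips, in m); z points along the fingers, y is the line along which they close (so a half turn about z gives the same grasp; the last joint's range is limited). The gripper opens to 85 mm and grips with 20 to 120 N. Pads are 22 mm wide; open, the fingers measure 114 mm over their backs; the gripper's body (76 mm by 85 mm) begins 54 mm behind the grasp point. The pads swing forward as they close: fully open they stand 13 mm farther back than shut.
Start: joints at [-1.414, 0.181, 1.607, -0, 1.354, -0.206], TCP at [0.204, -0.538, 0.228] pointing down, gripper open.
Joint ranges: [-2.99, 2.99], [-0.89, 2.07], [0.3, 2.58], [-1.14, 4.28], [0, 2.63], [-3.12, 3.12]. Speed limits (rad/s): [2.57, 2.57, 3.01, 3.14, 3.14, 3.14].

## Interface

Orientations are given as a unit quaternion [w, x, y, z].
In Python, from bench import ctrl gives the robot as it stands.
- The arm moves only by the tool send_rows, never from a script. Its arguments are lists of equal length, an entry for each row: "dr": the turn, a rotation vector about the tool's x, y, z in units of 6 degrees (1.0 is 6 degrees), a list of three; "xyz": the shift along the tool's x, y, z in cm, a list of three; "jaw": the opening in per cent of the stroke, from 0 (shut) to 100 (fully open). In form: {"dr": [[wx, wy, wz], ...], "xyz": [[dx, dy, dz], ...], "jaw": [jaw, ...]}. A call has exactly 8 rows; each row is the pose to reach, as a shift and turn from the pose commanded when the call began, along the tool's axes at that moment; what a row does not reach only later rows make up. A row lasts 1/8 s, in which the tool goes at most 62.5 mm and 10.7 degrees, less where a joint would pass 70% of its speed; a pose out of reach is approached as far as the arm can. A call with a gripper value outside its range is refused whole. The fingers move at their own pace and stop on an object; the grip force is fixed at half the most. Time passes only in rows, so rows that repeat a pose let the fingers close, or fill a call up. It gives the time, the measured TCP pose, the force, the opening and the grip force at its end, in the units of the state.
- ctrl.get_obs(): the state, without advancing time (a new reading comes with each control period).
- ctrl.camera(name): name is "scene" or "top"; returns the picture (480x640x3 uint8, red, green, blue); there is no depth.
- ctrl.calibration(name): a dict with "camera_matrix" (3x3 intrinsics, pixels), "D" ([k1, k2, p1, p2, k3] as OpenCV has them; the pictures are not rectified), "world_from_camera" (4x4, takes a point from camera to world coordinates). Camera axes: x right, y up, looking along -z (the intrinsics and any distortion apply to the point x, -y, -z); pixel columns grow to the right and rows downward; lengths in m; the calibration is good to about 2 mm. A picture is of the moment at which its call begins. calibration takes no time and is no camera call.
- ctrl.hand_in(): hands the job in; it is judged then, once.
The state is a dict: "time_s": time; "q": joint angles; "dq": joint speeds; "joint_efforts": joint torques, N m; "eef_pos": TCP position; "eef_rot": TCP orientation; "wrist_force": force on the tool from outside, world axes, zero at the start; "torque": the same for the moment, N m; "opening": opening from 0.0 (shut) to 1.0 (fully open); "grasp_force": force on a finger pad.
Only numpy, scipy, OpenCV 4.12 (cv2) and the standard library are available. Lean on these libraries where they do the work, as an engineer would, in place of code of your own. Each camera call takes 0.05 s, during which the arm holds its last target. There are 200 camera calls.

## Task

The air cock on the little brass manifold has been cleaned; put its plug back and leave it shut. Take the larger of the two brass plugs from the wooden block by its flat handle and stand it in the cock's tapered bore with the handle in line with the pipe; then press it down with about 15 N and, keeping that pressure on, turn it slowly a quarter turn until the handle lies straight across the pipe, so that the taper grips and holds, and let go. Do not force it (twice that pressure galls the taper), and leave the smaller plug in its hole and the yellow oil bottle standing where it is.

Things in the scene. Friction and masses are not known exactly. Their poses are not given: they have to be found in the camera images.
- plug: The larger of two brass plugs, about 0.15 kg, 70 mm long. Origin: centre of its lower end, z up its axis. Tapered shank 11 mm across at the bottom, 20 mm across at z = 36 mm; collar 28 mm across at 36 to 39 mm; neck 10 mm; handle: flat wing at z = 42 to 70 mm, 44 mm along x, 10 mm thick along y, gripped across the 10 mm (a half turn is the same). Starts hanging by its collar in the wooden block.
- plug_handle (a point): Middle of the large plug's wing handle, on the plug's axis, 56 mm above the plug's lower end and 14 mm below the wing's top; x along the wing's 44 mm length.
- small_plug: The smaller brass plug, of another cock, in the block's other hole (which is which changes): same collar, but the wing is only 30 mm long, 8 mm thick and 20 mm tall, 36 to 56 mm above its origin (centre of its lower end). Not used.
- holder: Fixed wooden block, 120 mm (its x) by 52 mm, 46 mm high; origin: centre of its underside. Two upright holes, 23 mm wide, 41 mm deep, at x = -30 and +30 mm; the plugs hang in them by their collars, wings roughly along the block's x, and lift straight out.
- cock: Fixed air manifold; origin: underside of its aluminium plate (75 x 165 mm), on the cock's axis. Brass pipe along its y, axis 43 mm up, in two saddles 56 mm high at y = +-55 mm; gauge (up to 100 mm high) at y = -112 mm, hose barb to y = +128 mm. Plug wing along this y: in line, open; along this x: across, shut. Either way of turning will do. Upright brass barrel in the middle, 38 mm across.
- cock_mouth (a point): Mouth of the barrel, 58 mm above the bench, on the axis of its tapered bore: 18 mm across here, same taper as the plug (radius 1 mm in 8 mm). Where the taper first touches differs by cock and must be felt: plug's lower end 26 to 32 mm below this mouth. Pressed with 15 N and turned at 0.2 to 0.4 rad/s it beds 1 to 3 mm deeper, takes up to 0.4 N m, then holds; pushed unturned it beds little.
- squeeze_bottle: Yellow squeeze bottle of oil, 52 mm across, 160 mm tall, standing on the bench beyond the gauge end of the manifold; origin: centre of its underside. Bystander.
Things that resemble listed ones, but are neither listed nor needed, are in the scene too. Leave any green look-alike of the plug alone.

How it is judged:
By the outcome, as a careful person would: the job done as asked, in the order asked, and still so for the second after the job is handed in, with the robot touching nothing.
It also fails if it takes over 64 s, if anything falls off the work surface, if the arm or the gripper's body presses on something with over 40 N, if the wrist force passes 120 N, or if a joint passes its speed limit or range.

## Working session

There is one attempt and no reset: what is moved stays moved. The work goes in short steps, Python scripts to look and compute and a tool call to move; the robot and the scene stay as the last step left them, time stands still between calls to the robot, and variables do not carry over. Pictures are saved under pics/ and viewed, at most 10 in all, crops included, and the job is handed in when it is done.

Besides the shell and the picture viewer there is one more tool, called as name(argument=value, ...) on one line, values as JSON. send_rows: Moves the arm, as the interface text tells. Its arguments: {"type":"object","properties":{"dr":{"type":"array","items":{"type":"array","items":{"type":"number"}}},"xyz":{"type":"array","items":{"type":"array","items":{"type":"number"}}},"jaw":{"type":"array","items":{"type":"number"}}},"required":["dr","xyz","jaw"]}

```bash
ls; mkdir -p pics; python3 - <<'E'
from bench import ctrl
import cv2,numpy as np
for n in("scene","top"):
    im=ctrl.camera(n);cv2.imwrite(f"pics/{n}0.png",im[:,:,::-1]);c=ctrl.calibration(n)
    print(n,np.round(c["camera_matrix"],1).tolist(),c["D"],np.round(c["world_from_camera"],3).tolist())
print(ctrl.tip_extent,ctrl.get_obs())
E
```

```text
pics
scene [[510.7, 0.0, 315.0], [0.0, 510.7, 245.4], [0.0, 0.0, 1.0]] [0.02386612 0.         0.         0.         0.        ] [[-0.818, 0.255, -0.516, 0.086], [-0.575, -0.33, 0.749, 0.734], [0.021, 0.909, 0.417, 0.481], [0.0, 0.0, 0.0, 1.0]]
top [[544.8, 0.0, 307.9], [0.0, 544.8, 238.0], [0.0, 0.0, 1.0]] [-0.12517462  0.          0.          0.          0.        ] [[0.022, 0.998, -0.066, 0.493], [-1.0, 0.022, 0.004, 0.004], [0.006, 0.066, 0.998, 1.263], [0.0, 0.0, 0.0, 1.0]]
0.019 {'time_s': 0.1, 'q': array([-1.41427866e+00,  1.81458879e-01,  1.60792149e+00,  4.68277647e-05,
        1.35381506e+00, -2.06257645e-01]), 'dq': array([ 1.43427560e-03, -8.91736372e-04, -5.29445216e-03, -1.74312291e-03,
       -4.18310336e-05, -7.70033912e-05]), 'joint_efforts': array([ 2.89081445e-04, -4.45879591e+01, -3.52237272e+01, -2.83964200e-04,
        4.15983814e-03,  1.59163545e-05]), 'eef_pos': array([ 0.20402262, -0.53704311,  0.22767217]), 'eef_rot': array([-8.00571668e-04,  9.83594911e-01,  1.80389604e-01,  4.27822077e-05]), 'wrist_force': array([ 0.1451179 ,  0.12410196, -0.29404827]), 'torque': array([ 0.02594888, -0.02835796, -0.06912344]), 'grasp_force': 0.0, 'opening': 0.9996845673890609}
```

View pics/scene0.png

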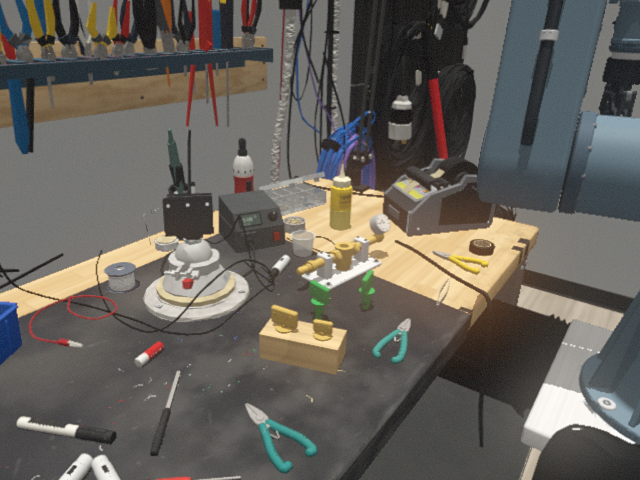

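View pics/top0.png

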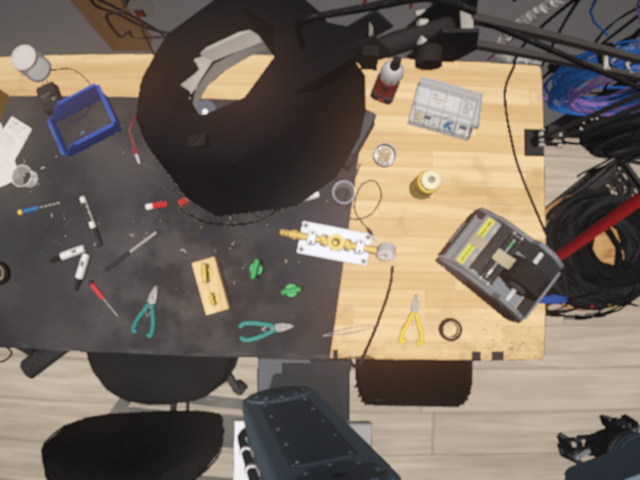

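The scene view shows the wooden block at (303,345), with the larger plug at (284,319) and the smaller at (323,328). The manifold barrel is at (346,255). In the top view the block is at (210,286), its plugs at (207,270) and (213,297), and the barrel at (335,242). I'll zoom in next.

```bash
cat > h.py <<'E'
import cv2,numpy as np
from bench import ctrl
def ray(n,uv):
    c=ctrl.calibration(n);T=np.array(c["world_from_camera"])
    p=cv2.undistortPoints(np.array([[uv]],float),np.array(c["camera_matrix"]),np.array(c["D"]))[0,0]
    return T[:3,3],T[:3,:3]@np.array([p[0],-p[1],-1])
def onz(n,uv,z):
    o,d=ray(n,uv);return o+d*(z-o[2])/d[2]
def tri(a,b):
    (o,d),(p,e)=ray("scene",a),ray("top",b)
    s=np.linalg.lstsq(np.c_[d,-e],p-o,rcond=None)[0]
    A,B=o+d*s[0],p+e*s[1];return (A+B)/2,np.linalg.norm(A-B)
def proj(n,P):
    c=ctrl.calibration(n);T=np.linalg.inv(c["world_from_camera"]);q=T[:3,:3]@P+T[:3,3]
    return cv2.projectPoints(np.array([[q[0],-q[1],-q[2]]]),np.zeros(3),np.zeros(3),np.array(c["camera_matrix"]),np.array(c["D"]))[0].ravel()
E
python3 - <<'E'
import cv2,numpy as np
t=cv2.imread("pics/top0.png");s=cv2.imread("pics/scene0.png")
a=cv2.resize(t[250:325,180:240],None,fx=6,fy=6,interpolation=2);a=cv2.copyMakeBorder(a,0,0,0,0,0)
b=cv2.resize(t[215:275,275:400],None,fx=6,fy=6,interpolation=2)
cv2.imwrite("pics/ta.png",np.hstack([a,cv2.resize(t[215:275,300:372],(432,360),interpolation=2)[:, :].copy() if 0 else cv2.copyMakeBorder(cv2.resize(t[215:275,300:372],(432,360),interpolation=2),0,90,0,0,0)]))
cv2.imwrite("pics/sa.png",cv2.resize(s[215:375,250:400],(750,600)[:0] or None,fx=3.75,fy=3.75,interpolation=2))
E
```

```text
(no output)
```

View pics/ta.png

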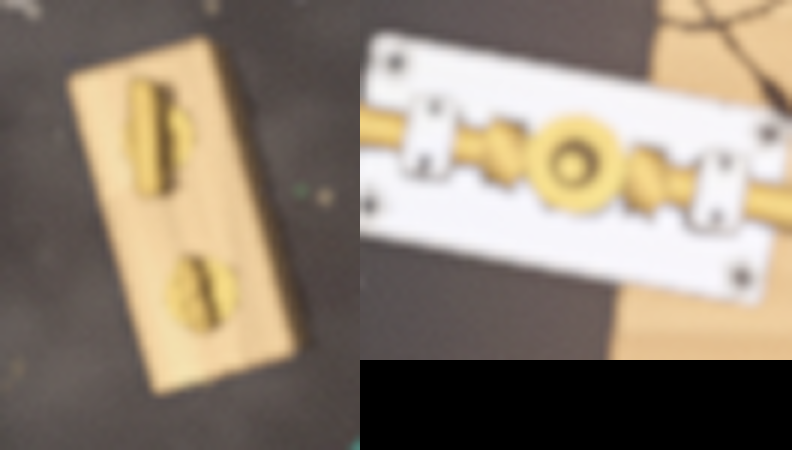

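View pics/sa.png

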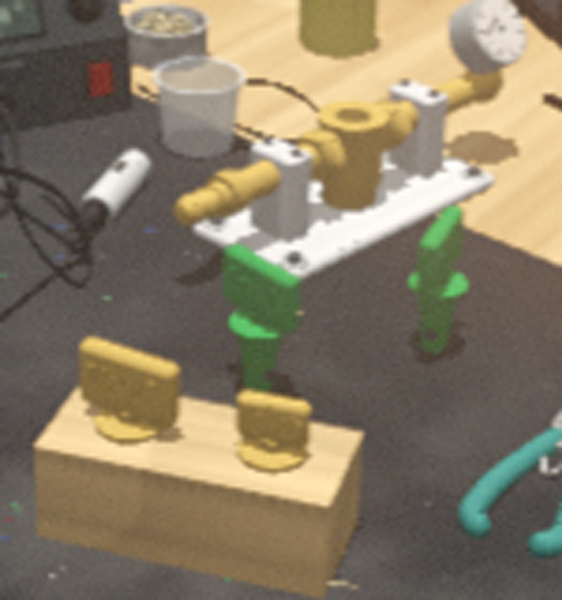

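The zoom confirms the larger plug is at the block's image-top end, with its wing along the block's long axis. Both green look-alikes stand upright between the block and the manifold. Next I'll measure.

```bash
cat >> h.py <<'E'
def deg(v): return np.degrees(np.arctan2(v[1],v[0]))
E
python3 - <<'E'
from h import *
t=cv2.imread("pics/top0.png")
px=lambda u,v,u0,v0:np.array([(u+.5)/6-.5+u0,(v+.5)/6-.5+v0])
# block
C=[onz("top",px(u,v,180,250),.046) for u,v in[(70,78),(207,37),(297,350),(157,395)]]
c=sum(C)/4;ax=(C[0]+C[1]-C[2]-C[3])/2
print("block",c[:2],"L",np.linalg.norm(ax),"W",np.linalg.norm(C[1]+C[2]-C[0]-C[3])/2,deg(ax)); u=ax/np.linalg.norm(ax)
print("hole",(c+.03*u)[:2])
w=px(151,137,180,250);W=onz("top",w,.080)
a=onz("top",px(146,80,180,250),.08);b=onz("top",px(156,194,180,250),.08)
print("wing",W[:2],np.linalg.norm(a-b),deg(a-b))
S=[np.array([(x+.5)/3.75-.5+250,(y+.5)/3.75-.5+215]) for x,y in[(82,342),(178,376)]] # wing top, scene
for s in S: print("scene wingtop end",onz("scene",s,.08))
print("scene tri",tri((S[0]+S[1])/2,w), "top proj of wing",proj("scene",W),(S[0]+S[1])/2)
# barrel
m=px(216,163,300,215);M=onz("top",m,.058);print("mouth",M[:2])
s=np.array([(353+.5)/3.75-.5+250,(117+.5)/3.75-.5+215]);print("scene mouth",onz("scene",s,.058),tri(s,m))
# rim width
print("barrel w",np.linalg.norm(onz("top",px(216-51,163,300,215),.058)-onz("top",px(216+51,163,300,215),.058)))
# pipe mask
hsv=cv2.cvtColor(t,cv2.COLOR_BGR2HSV)
# plate mask (white, low sat)
m=((hsv[...,1]<40)&(hsv[...,2]>150)).astype(np.uint8);m[:215]=0;m[275:]=0;m[:,:290]=0;m[:,375:]=0
k=max(cv2.findContours(m,0,1)[0],key=cv2.contourArea)
B=cv2.boxPoints(cv2.minAreaRect(k));P=np.array([onz("top",p,.008) for p in B]);print("plate",P.mean(0),[ (np.linalg.norm(P[i]-P[i-1]).round(4),deg(P[i]-P[i-1]).round(2)) for i in range(4)])
pl=onz("top",px(5,128,300,215),.043);pr=onz("top",px(425,203,300,215),.043);print("pipe dir",deg(pl-pr))
from scipy.spatial.transform import Rotation as R
o=ctrl.get_obs();r=R.from_quat(np.roll(o["eef_rot"],-1)).as_matrix();print(r.round(3))
E
```

```text
block [0.46256179 0.21515371] L 0.12194999041744999 W 0.05433293715766002 17.513304308357892
hole [0.4911712  0.22418153]
wing [0.49123703 0.22156726] 0.04149240642104808 6.852753345804477
scene wingtop end [0.50918968 0.23055463 0.08      ]
scene wingtop end [0.46372074 0.22757188 0.08      ]
scene tri (array([0.49125317, 0.2225336 , 0.07483985]), np.float64(6.031857931338734e-05)) top proj of wing [284.71937528 307.12098502] [284.3        310.36666667]
mouth [ 0.56577993 -0.06284336]
scene mouth [ 0.56290471 -0.05877257  0.058     ] (array([ 0.56573985, -0.06307971,  0.05565085]), np.float64(0.0004203863395834473))
barrel w 0.037733662816197396
plate [ 0.5656697  -0.06503087  0.008     ] [(np.float64(0.172), np.float64(80.46)), (np.float64(0.0789), np.float64(-9.44)), (np.float64(0.1727), np.float64(-99.52)), (np.float64(0.079), np.float64(170.05))]
pipe dir 81.1340052565151
[[ 0.935  0.355 -0.   ]
 [ 0.355 -0.935  0.002]
 [ 0.    -0.002 -1.   ]]
```

send_rows(dr=[[0, 0, 0.3], [0, 0, 0.6], [0, 0, 0.9], [0, 0, 1.2], [0, 0, 1.5], [0, 0, 1.8], [0, 0, 2.1], [0, 0, 2.4]], xyz=[[3.4, -3.8, 0], [6.7, -7.6, 0], [10.1, -11.4, 0], [13.5, -15.2, 0], [16.8, -19, 0], [20.2, -22.8, 0], [23.5, -26.6, 0], [26.9, -30.4, 0]], jaw=[40, 40, 40, 40, 40, 40, 40, 40])

```text
time_s: 1.1
eef_pos: [0.3478, -0.1563, 0.2284]
eef_rot: [0.0, 0.998, 0.055, 0.0]
wrist_force: [0.8, 0.6, 0.2]
opening: 0.399
grasp_force: 0.0
```

```bash
cat >> h.py <<'E'
from scipy.spatial.transform import Rotation as R
def go(xyz,yaw):
    o=ctrl.get_obs();r=R.from_quat(np.roll(o["eef_rot"],-1))
    s=np.radians(yaw);c,s=np.cos(s),np.sin(s)
    tgt=R.from_matrix([[c,s,0],[s,-c,0],[0,0,-1]])
    m=r.as_matrix()
    print("t",round(o["time_s"],2),"pos",o["eef_pos"].round(4),"yaw",deg(m[:2,0]).round(2),"tilt",m[2].round(4),"q1,6",o["q"][[0,5]].round(2),"open",round(o["opening"],3),"gf",round(o["grasp_force"],1),"F",o["wrist_force"].round(1),"T",o["torque"].round(2))
    print("xyz cm",((r.inv().apply(np.array(xyz)-o["eef_pos"]))*100).round(2),"dr",(np.degrees((r.inv()*tgt).as_rotvec())/6).round(2))
E
python3 -c "from h import *;go([.491,.222,.15],6.5)"
```

```text
t 1.1 pos [ 0.3478 -0.1563  0.2284] yaw 6.3 tilt [ 2.e-04  1.e-04 -1.e+00] q1,6 [-0.74  0.72] open 0.399 gf 0.0 F [0.8 0.6 0.2] T [-0.01  0.   -0.02]
xyz cm [ 18.38 -36.03   7.84] dr [ 0.   -0.   -0.03]
```

send_rows(dr=[[0, 0, 0], [0, 0, 0], [0, 0, 0], [0, 0, 0], [0, 0, 0], [0, 0, 0], [0, 0, 0], [0, 0, 0]], xyz=[[2.6, -5.2, 0], [5.3, -10.3, 0], [7.9, -15.5, 1], [10.5, -20.6, 2], [13.1, -25.8, 3.5], [15.8, -31, 5], [18.4, -36, 6.5], [18.4, -36, 7.8]], jaw=[40, 40, 40, 40, 40, 40, 40, 40])

```text
time_s: 2.1
eef_pos: [0.4905, 0.2234, 0.1491]
eef_rot: [-0.0, 0.998, 0.058, -0.0]
wrist_force: [-0.5, -0.9, 0.2]
opening: 0.403
grasp_force: 0.0
```

```bash
python3 -c "
from h import *;go([.491,.222,.1],6.5)
for n in('top','scene'):cv2.imwrite(f'pics/{n}1.png',ctrl.camera(n)[:,:,::-1])
a=cv2.imread('pics/top1.png')[230:320,165:265];b=cv2.imread('pics/scene1.png')[260:380,220:380]
cv2.imwrite('pics/c1.png',np.hstack([cv2.resize(a,(400,360)),cv2.resize(b,(400,300)) if 0 else cv2.resize(cv2.copyMakeBorder(b,0,24,0,0,0),(400,360))]))
"
```

```text
t 2.1 pos [0.4905 0.2234 0.1491] yaw 6.64 tilt [-9.e-04 -5.e-04 -1.e+00] q1,6 [0.21 1.66] open 0.403 gf 0.0 F [-0.5 -0.9  0.2] T [-0.01  0.03 -0.04]
xyz cm [0.04 0.15 4.91] dr [-0.01  0.01  0.02]
```

View pics/c1.png

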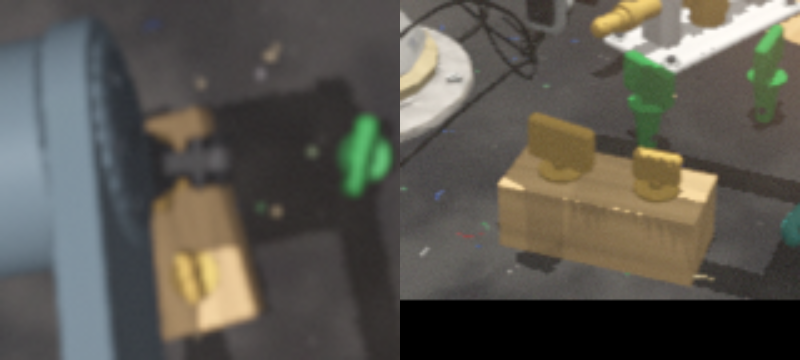

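The gripper is over the larger plug, and in the scene crop the plug is still in its hole. Descending.

send_rows(dr=[[0, 0, 0], [0, 0, 0], [0, 0, 0], [0, 0, 0], [0, 0, 0], [0, 0, 0], [0, 0, 0], [0, 0, 0]], xyz=[[0, 0.1, 1.5], [0, 0.1, 3], [0, 0.1, 4.5], [0, 0.1, 6], [0, 0.1, 7], [0, 0.1, 7.5], [0, 0.1, 7.5], [0, 0.1, 7.5]], jaw=[40, 40, 40, 40, 40, 40, 40, 40])

```text
time_s: 3.2
eef_pos: [0.491, 0.2195, 0.076]
eef_rot: [-0.0, 0.998, 0.056, 0.0]
wrist_force: [-0.2, -1.2, 0.1]
opening: 0.402
grasp_force: 0.0
```

```bash
python3 -c "
from h import *;go([.491,.222,.073],6.5)
for n in('top','scene'):cv2.imwrite(f'pics/{n}2.png',ctrl.camera(n)[:,:,::-1])
b=cv2.imread('pics/scene2.png')[230:380,220:380]
cv2.imwrite('pics/c2.png',cv2.resize(b,(640,600)))
"
```

```text
t 3.2 pos [0.491  0.2195 0.076 ] yaw 6.4 tilt [ 1.e-03 -1.e-04 -1.e+00] q1,6 [0.2  1.66] open 0.402 gf 0.0 F [-0.2 -1.2  0.1] T [ 0.03  0.   -0.  ]
xyz cm [ 0.02 -0.25  0.3 ] dr [-0.   -0.01 -0.02]
```

View pics/c2.png

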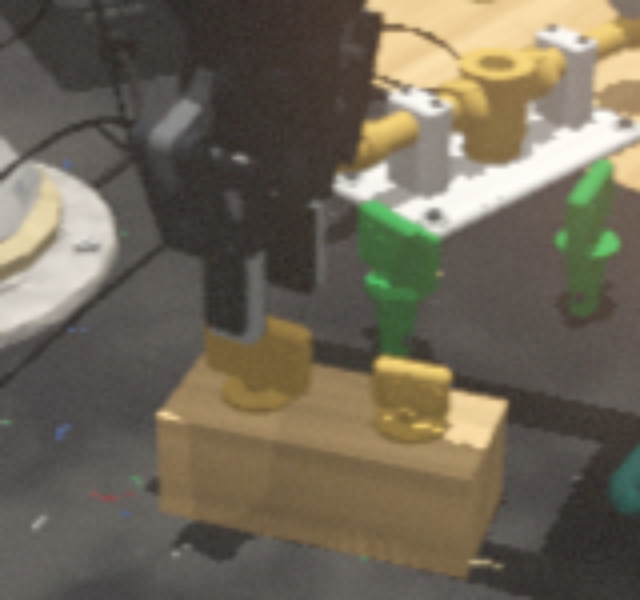

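The near finger (235,320 in the crop) is in front of the wing and the far finger (320,270) is behind it. I'll check the alignment along the wing numerically, then correct y and z.

```bash
python3 -c "
from h import *
f=lambda P:((proj('scene',np.array(P))-[220,230])*4).round()
for s in(1,-1):
  for x in(-.011,.011): print('pad',s,x,f([.491+x-.002*s,.2195+.017*s,.076-.014]))
for x in(-.022,.022): print('wing top end',f([.491+x*.994,.222+x*.11,.08]))
"
```

```text
pad 1 -0.011 [262. 379.]
pad 1 0.011 [216. 360.]
pad -1 -0.011 [309. 336.]
pad -1 0.011 [264. 317.]
wing top end [310. 325.]
wing top end [209. 293.]
```

send_rows(dr=[[0, 0, 0], [0, 0, 0], [0, 0, 0], [0, 0, 0], [0, 0, 0], [0, 0, 0], [0, 0, 0], [0, 0, 0]], xyz=[[0, -0.1, 0.1], [0, -0.2, 0.2], [0, -0.2, 0.3], [0, -0.2, 0.3], [0, -0.2, 0.3], [0, -0.2, 0.3], [0, -0.2, 0.3], [0, -0.2, 0.3]], jaw=[40, 40, 40, 40, 40, 40, 40, 40])

```text
time_s: 4.3
eef_pos: [0.4904, 0.2213, 0.0725]
eef_rot: [-0.0, 0.998, 0.056, 0.0]
wrist_force: [-1.7, -0.2, 0.6]
opening: 0.398
grasp_force: 0.0
```

send_rows(dr=[[0, 0, 0], [0, 0, 0], [0, 0, 0], [0, 0, 0], [0, 0, 0], [0, 0, 0], [0, 0, 0], [0, 0, 0]], xyz=[[0, 0, 0], [0, 0, 0], [0, 0, 0], [0, 0, 0], [0, 0, 0], [0, 0, 0], [0, 0, 0], [0, 0, 0]], jaw=[30, 20, 15, 10, 5, 0, 0, 0])

```text
time_s: 5.3
eef_pos: [0.4905, 0.2214, 0.0726]
eef_rot: [-0.0, 0.998, 0.056, 0.0]
wrist_force: [0.1, 1.0, 2.2]
opening: 0.085
grasp_force: 59.9
```

```bash
python3 -c "
from h import *;go([.491,.222,.073],6.5)
cv2.imwrite('pics/scene3.png',ctrl.camera('scene')[:,:,::-1])
b=cv2.imread('pics/scene3.png')[270:370,240:340]
cv2.imwrite('pics/c3.png',cv2.resize(b,(600,600),interpolation=2))
"
```

```text
t 5.3 pos [0.4905 0.2214 0.0726] yaw 6.39 tilt [ 3.e-04 -1.e-04 -1.e+00] q1,6 [0.2  1.66] open 0.085 gf 59.9 F [0.1 1.  2.2] T [ 0.13  0.09 -0.  ]
xyz cm [ 0.06 -0.06 -0.04] dr [-0.   -0.   -0.02]
```

View pics/c3.png

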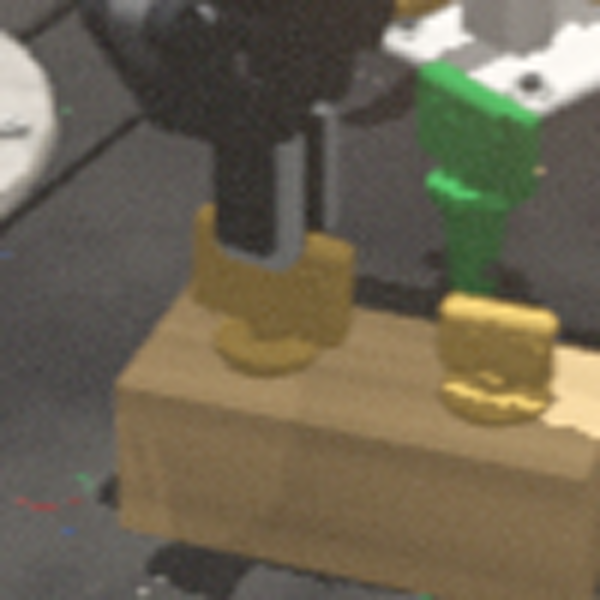

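The fingers hold the larger wing, but only its top third (fingertips at about (260,260), wing bottom near y=330). I'll regrip lower.

send_rows(dr=[[0, 0, 0], [0, 0, 0], [0, 0, 0], [0, 0, 0], [0, 0, 0], [0, 0, 0], [0, 0, 0], [0, 0, 0]], xyz=[[0, 0, 0], [0, 0, 0], [0, 0, 0], [0, 0, 0.2], [0, 0, 0.4], [0, 0, 0.6], [0, 0, 0.7], [0, 0, 0.7]], jaw=[25, 25, 25, 25, 25, 25, 25, 25])

```text
time_s: 6.35
eef_pos: [0.4903, 0.2213, 0.0654]
eef_rot: [0.0, 0.998, 0.056, -0.0]
wrist_force: [0.7, -0.2, 0.5]
opening: 0.245
grasp_force: 0.0
```

send_rows(dr=[[0, 0, 0], [0, 0, 0], [0, 0, 0], [0, 0, 0], [0, 0, 0], [0, 0, 0], [0, 0, 0], [0, 0, 0]], xyz=[[0, 0, 0], [0, 0, 0], [0, 0, 0], [0, 0, 0], [0, 0, 0], [0, 0, 0], [0, 0, 0], [0, 0, 0]], jaw=[20, 15, 10, 5, 0, 0, 0, 0])

```text
time_s: 7.35
eef_pos: [0.4904, 0.2214, 0.0656]
eef_rot: [-0.0, 0.998, 0.056, 0.0]
wrist_force: [-0.5, 1.1, 2.0]
opening: 0.093
grasp_force: 60.1
```

```bash
python3 -c "
from h import *;go([.4905,.2214,.0665],6.4)
cv2.imwrite('pics/scene4.png',ctrl.camera('scene')[:,:,::-1])
b=cv2.imread('pics/scene4.png')[270:370,240:340]
cv2.imwrite('pics/c4.png',cv2.resize(b,(600,600),interpolation=2))
"
```

```text
t 7.35 pos [0.4904 0.2214 0.0656] yaw 6.39 tilt [ 1.e-04 -1.e-04 -1.e+00] q1,6 [0.2  1.66] open 0.093 gf 60.1 F [-0.5  1.1  2. ] T [ 0.23  0.21 -0.03]
xyz cm [ 0.01  0.   -0.09] dr [-0. -0. -0.]
```

View pics/c4.png

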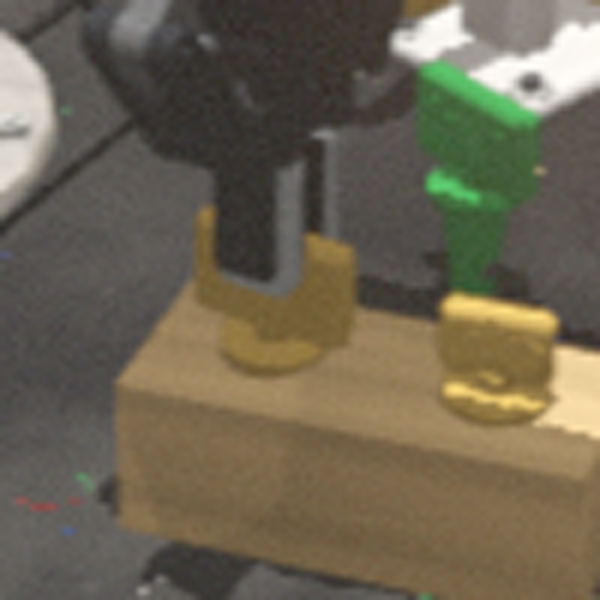

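The grip is deeper now, covering more than half the wing and centred. Lifting straight out.

send_rows(dr=[[0, 0, 0], [0, 0, 0], [0, 0, 0], [0, 0, 0], [0, 0, 0], [0, 0, 0], [0, 0, 0], [0, 0, 0]], xyz=[[0, 0, -0.5], [0, 0, -1.5], [0, 0, -3], [0, 0, -4.5], [0, 0, -6], [0, 0, -7.5], [0, 0, -9], [0, 0, -9.5]], jaw=[0, 0, 0, 0, 0, 0, 0, 0])

```text
time_s: 8.4
eef_pos: [0.4911, 0.2215, 0.162]
eef_rot: [-0.0, 0.998, 0.056, 0.001]
wrist_force: [-0.1, -0.5, -1.7]
opening: 0.099
grasp_force: 59.6
```

```bash
python3 -c "
from h import *;go([.5655,-.063,.16],81)"
```

```text
t 8.4 pos [0.4911 0.2215 0.162 ] yaw 6.39 tilt [ 2.1e-03 -2.0e-04 -1.0e+00] q1,6 [0.2  1.66] open 0.099 gf 59.6 F [-0.1 -0.5 -1.7] T [ 0.01 -0.    0.01]
xyz cm [ 4.23 29.1   0.2 ] dr [ 1.000e-02 -2.000e-02 -1.244e+01]
```

send_rows(dr=[[0, 0, -1.0], [0, 0, -2.2], [0, 0, -3.5], [0, 0, -4.8], [0, 0, -6.1], [0, 0, -7.4], [0, 0, -8.6], [0, 0, -9.6]], xyz=[[0.3, 2.2, 0], [0.8, 5.5, 0], [1.4, 9.6, 0], [2.0, 13.7, 0], [2.6, 18, 0], [3.2, 22, 0], [3.8, 26, 0], [4.2, 28.5, 0]], jaw=[0, 0, 0, 0, 0, 0, 0, 0])

```text
time_s: 9.4
eef_pos: [0.5639, -0.0591, 0.1602]
eef_rot: [-0.0, 0.848, 0.531, -0.0]
wrist_force: [-0.2, 0.1, -2.3]
opening: 0.095
grasp_force: 59.6
```

```bash
python3 -c "
from h import *;go([.5657,-.063,.13],80.6)"
```

```text
t 9.4 pos [ 0.5639 -0.0591  0.1602] yaw 64.12 tilt [-3.e-04 -5.e-04 -1.e+00] q1,6 [-0.31  0.14] open 0.095 gf 59.6 F [-0.2  0.1 -2.3] T [ 0.05 -0.03  0.01]
xyz cm [-0.27  0.33  3.02] dr [-0.01  0.   -2.75]
```

send_rows(dr=[[0, 0, -0.8], [0, 0, -1.8], [0, 0, -2.5], [0, 0, -2.75], [0, 0, -2.75], [0, 0, -2.75], [0, 0, -2.75], [0, 0, -2.75]], xyz=[[-0.1, 0.1, 0], [-0.2, 0.2, 0.5], [-0.3, 0.3, 1.5], [-0.3, 0.3, 2.5], [-0.3, 0.3, 3], [-0.3, 0.3, 3], [-0.3, 0.3, 3], [-0.3, 0.3, 3]], jaw=[0, 0, 0, 0, 0, 0, 0, 0])

```text
time_s: 10.4
eef_pos: [0.5655, -0.0613, 0.1309]
eef_rot: [0.0, 0.763, 0.646, 0.0]
wrist_force: [-0.3, 0.5, -2.0]
opening: 0.096
grasp_force: 59.6
```

```bash
python3 -c "
from h import *;go([.5657,-.063,.1],80.6)
a=[ctrl.camera(n)[:,:,::-1] for n in('scene','top')]
cv2.imwrite('pics/c5.png',np.hstack([cv2.resize(a[0][205:305,290:390],(400,400),interpolation=2),cv2.resize(a[1][195:295,290:390],(400,400),interpolation=2)]))
p=proj('scene',np.array([.5657,-.063,.058]));print((p-[290,205])*4, (proj('scene',np.r_[ctrl.get_obs()['eef_pos'][:2],.0745])-[290,205])*4)"
```

```text
t 10.4 pos [ 0.5655 -0.0613  0.1309] yaw 80.48 tilt [-1.e-04  7.e-04 -1.e+00] q1,6 [-0.32 -0.15] open 0.096 gf 59.6 F [-0.3  0.5 -2. ] T [-0.    0.01 -0.04]
xyz cm [-0.17  0.05  3.09] dr [ 0.01  0.   -0.02]
[214.83800271 159.09938965] [214.98245948 130.06316527]
```

View pics/c5.png

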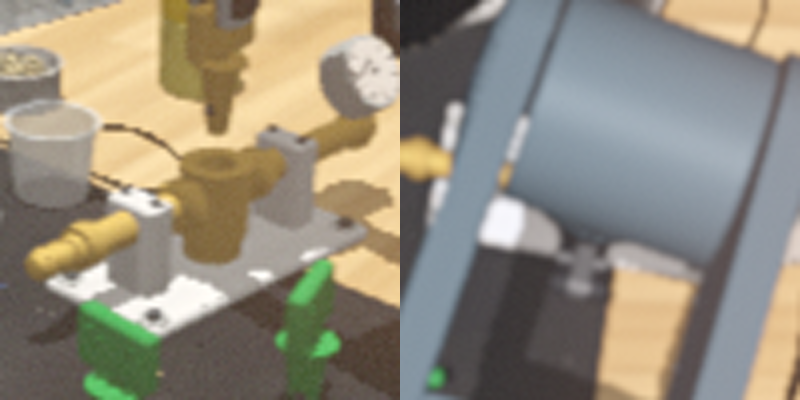

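The plug hangs upright over the barrel: its tip is at (216,130), directly above the mouth at (215,163). Inserting partway.

send_rows(dr=[[0, 0, 0], [0, 0, 0], [0, 0, 0], [0, 0, 0], [0, 0, 0], [0, 0, 0], [0, 0, 0], [0, 0, 0]], xyz=[[-0.15, 0, 0.5], [-0.15, 0, 1], [-0.15, 0, 1.5], [-0.15, 0, 2], [-0.15, 0, 2.5], [-0.15, 0, 3], [-0.15, 0, 3.4], [-0.15, 0, 3.6]], jaw=[0, 0, 0, 0, 0, 0, 0, 0])

```text
time_s: 11.5
eef_pos: [0.5651, -0.0628, 0.0943]
eef_rot: [0.0, 0.763, 0.646, 0.0]
wrist_force: [0.3, -0.1, -1.2]
opening: 0.095
grasp_force: 59.6
```

```bash
python3 -c "
from h import *;go([.5657,-.063,.09],80.6)"
```

```text
t 11.5 pos [ 0.5651 -0.0628  0.0943] yaw 80.49 tilt [-0.e+00  3.e-04 -1.e+00] q1,6 [-0.32 -0.15] open 0.095 gf 59.6 F [ 0.3 -0.1 -1.2] T [-0.04 -0.05  0.06]
xyz cm [-0.01  0.06  0.43] dr [ 0.    0.   -0.02]
```

send_rows(dr=[[0, 0, 0], [0, 0, 0], [0, 0, 0], [0, 0, 0], [0, 0, 0], [0, 0, 0], [0, 0, 0], [0, 0, 0]], xyz=[[0, 0, 0.1], [0, 0, 0.2], [0, 0, 0.3], [0, 0, 0.4], [0, 0, 0.5], [0, 0, 0.5], [0, 0, 0.5], [0, 0, 0.5]], jaw=[0, 0, 0, 0, 0, 0, 0, 0])

```text
time_s: 12.5
eef_pos: [0.5652, -0.0628, 0.0897]
eef_rot: [0.0, 0.763, 0.646, 0.0]
wrist_force: [1.7, -1.1, -1.3]
opening: 0.094
grasp_force: 59.7
```

send_rows(dr=[[0, 0, 0], [0, 0, 0], [0, 0, 0], [0, 0, 0], [0, 0, 0], [0, 0, 0], [0, 0, 0], [0, 0, 0]], xyz=[[0, 0, 0.05], [0, 0, 0.1], [0, 0, 0.15], [0, 0, 0.2], [0, 0, 0.25], [0, 0, 0.25], [0, 0, 0.25], [0, 0, 0.25]], jaw=[0, 0, 0, 0, 0, 0, 0, 0])

```text
time_s: 13.5
eef_pos: [0.5652, -0.0628, 0.0871]
eef_rot: [0.0, 0.763, 0.646, 0.0]
wrist_force: [4.5, -0.8, -1.7]
opening: 0.097
grasp_force: 59.7
```

```bash
python3 -c "
from h import *;go([.5657,-.063,.0876],80.6)"
```

```text
t 13.5 pos [ 0.5652 -0.0628  0.0871] yaw 80.49 tilt [-2.e-04  6.e-04 -1.e+00] q1,6 [-0.32 -0.15] open 0.097 gf 59.7 F [ 4.5 -0.8 -1.7] T [-0.4  -0.98 -0.05]
xyz cm [-0.01  0.05 -0.05] dr [ 0.01  0.   -0.02]
```

Lateral contact is pushing toward +x, so the bore centre lies a little further that way. Shift and observe.

send_rows(dr=[[0, 0, 0], [0, 0, 0], [0, 0, 0], [0, 0, 0], [0, 0, 0], [0, 0, 0], [0, 0, 0], [0, 0, 0]], xyz=[[0, 0.03, 0], [0, 0.06, 0], [0, 0.06, 0], [0, 0.06, 0], [0, 0.06, 0.04], [0, 0.06, 0.08], [0, 0.06, 0.1], [0, 0.06, 0.1]], jaw=[0, 0, 0, 0, 0, 0, 0, 0])

```text
time_s: 14.5
eef_pos: [0.5655, -0.0628, 0.0859]
eef_rot: [-0.0, 0.763, 0.646, -0.0]
wrist_force: [2.9, -2.1, -1.4]
opening: 0.098
grasp_force: 59.7
```

```bash
python3 -c "
from h import *;go([.5657,-.063,.0862],80.6)"
```

```text
t 14.5 pos [ 0.5655 -0.0628  0.0859] yaw 80.49 tilt [-0.e+00 -1.e-04 -1.e+00] q1,6 [-0.32 -0.15] open 0.098 gf 59.7 F [ 2.9 -2.1 -1.4] T [-0.46 -0.77 -0.  ]
xyz cm [-0.02  0.02 -0.03] dr [-0.    0.   -0.02]
```

send_rows(dr=[[0, 0, 0], [0, 0, 0], [0, 0, 0], [0, 0, 0], [0, 0, 0], [0, 0, 0], [0, 0, 0], [0, 0, 0]], xyz=[[-0.02, 0.02, 0], [-0.04, 0.05, 0], [-0.04, 0.05, 0], [-0.04, 0.05, 0.03], [-0.04, 0.05, 0.06], [-0.04, 0.05, 0.1], [-0.04, 0.05, 0.1], [-0.04, 0.05, 0.1]], jaw=[0, 0, 0, 0, 0, 0, 0, 0])

```text
time_s: 15.5
eef_pos: [0.5659, -0.0632, 0.0849]
eef_rot: [-0.0, 0.763, 0.646, -0.0]
wrist_force: [2.5, -0.9, -1.3]
opening: 0.098
grasp_force: 59.7
```

```bash
python3 -c "
from h import *;go([.5657,-.063,.0852],80.6)"
```

```text
t 15.5 pos [ 0.5659 -0.0632  0.0849] yaw 80.49 tilt [ 1.e-04 -2.e-04 -1.e+00] q1,6 [-0.32 -0.15] open 0.098 gf 59.7 F [ 2.5 -0.9 -1.3] T [-0.08 -0.52  0.03]
xyz cm [ 0.02 -0.02 -0.03] dr [-0.   -0.   -0.02]
```

send_rows(dr=[[0, 0, 0], [0, 0, 0], [0, 0, 0], [0, 0, 0], [0, 0, 0], [0, 0, 0], [0, 0, 0], [0, 0, 0]], xyz=[[-0.01, 0.03, 0], [-0.02, 0.06, 0.02], [-0.02, 0.06, 0.04], [-0.02, 0.06, 0.06], [-0.02, 0.06, 0.08], [-0.02, 0.06, 0.1], [-0.02, 0.06, 0.1], [-0.02, 0.06, 0.1]], jaw=[0, 0, 0, 0, 0, 0, 0, 0])

```text
time_s: 16.5
eef_pos: [0.5663, -0.0635, 0.0839]
eef_rot: [-0.0, 0.763, 0.646, -0.0]
wrist_force: [-0.9, 1.3, 0.2]
opening: 0.094
grasp_force: 59.8
```

```bash
python3 -c "
from h import *;go([.5657,-.063,.0842],80.6)"
```

```text
t 16.5 pos [ 0.5663 -0.0635  0.0839] yaw 80.49 tilt [ 2.e-04 -5.e-04 -1.e+00] q1,6 [-0.32 -0.15] open 0.094 gf 59.8 F [-0.9  1.3  0.2] T [ 0.28  0.03 -0.02]
xyz cm [ 0.04 -0.07 -0.03] dr [-0.   -0.   -0.02]
```

send_rows(dr=[[0, 0, 0], [0, 0, 0], [0, 0, 0], [0, 0, 0], [0, 0, 0], [0, 0, 0], [0, 0, 0], [0, 0, 0]], xyz=[[0.01, -0.01, 0.01], [0.01, -0.01, 0.02], [0.01, -0.01, 0.03], [0.01, -0.01, 0.04], [0.01, -0.01, 0.05], [0.01, -0.01, 0.05], [0.01, -0.01, 0.05], [0.01, -0.01, 0.05]], jaw=[0, 0, 0, 0, 0, 0, 0, 0])

```text
time_s: 17.5
eef_pos: [0.5665, -0.0635, 0.0838]
eef_rot: [0.0, 0.763, 0.646, 0.0]
wrist_force: [-2.7, 2.6, 5.9]
opening: 0.094
grasp_force: 60.5
```

send_rows(dr=[[0, 0, 0], [0, 0, 0], [0, 0, 0], [0, 0, 0], [0, 0, 0], [0, 0, 0], [0, 0, 0], [0, 0, 0]], xyz=[[0.01, -0.02, 0.01], [0.02, -0.02, 0.02], [0.02, -0.02, 0.03], [0.02, -0.02, 0.04], [0.02, -0.02, 0.05], [0.02, -0.02, 0.05], [0.02, -0.02, 0.05], [0.02, -0.02, 0.05]], jaw=[0, 0, 0, 0, 0, 0, 0, 0])

```text
time_s: 18.5
eef_pos: [0.5666, -0.0635, 0.0837]
eef_rot: [0.0, 0.763, 0.646, 0.0]
wrist_force: [-4.0, 1.2, 7.2]
opening: 0.092
grasp_force: 60.9
```

```bash
python3 -c "
from h import *;go([.5657,-.063,.0842],80.6)"
```

```text
t 18.5 pos [ 0.5666 -0.0635  0.0837] yaw 80.49 tilt [-3.e-04  7.e-04 -1.e+00] q1,6 [-0.32 -0.15] open 0.092 gf 60.9 F [-4.   1.2  7.2] T [0.37 0.67 0.04]
xyz cm [ 0.03 -0.1  -0.05] dr [ 0.01  0.   -0.02]
```

send_rows(dr=[[0, 0, 0], [0, 0, 0], [0, 0, 0], [0, 0, 0], [0, 0, 0], [0, 0, 0], [0, 0, 0], [0, 0, 0]], xyz=[[0, -0.02, 0.01], [0, -0.04, 0.02], [0, -0.04, 0.03], [0, -0.04, 0.04], [0, -0.04, 0.05], [0, -0.04, 0.06], [0, -0.04, 0.06], [0, -0.04, 0.06]], jaw=[0, 0, 0, 0, 0, 0, 0, 0])

```text
time_s: 19.5
eef_pos: [0.5666, -0.0635, 0.0836]
eef_rot: [0.001, 0.763, 0.646, 0.0]
wrist_force: [-3.6, 2.1, 9.8]
opening: 0.096
grasp_force: 61.1
```

```bash
python3 -c "
from h import *;go([.5657,-.063,.0842],80.6)"
```

```text
t 19.5 pos [ 0.5666 -0.0635  0.0836] yaw 80.49 tilt [-4.0e-04  1.5e-03 -1.0e+00] q1,6 [-0.32 -0.15] open 0.096 gf 61.1 F [-3.6  2.1  9.8] T [ 0.35  0.65 -0.02]
xyz cm [ 0.03 -0.1  -0.06] dr [ 0.01  0.   -0.02]
```

send_rows(dr=[[0, 0, 0], [0, 0, 0], [0, 0, 0], [0, 0, 0], [0, 0, 0], [0, 0, 0], [0, 0, 0], [0, 0, 0]], xyz=[[0.01, -0.02, 0.02], [0.02, -0.04, 0.04], [0.02, -0.04, 0.06], [0.02, -0.04, 0.08], [0.02, -0.04, 0.1], [0.02, -0.04, 0.1], [0.02, -0.04, 0.1], [0.02, -0.04, 0.1]], jaw=[0, 0, 0, 0, 0, 0, 0, 0])

```text
time_s: 20.5
eef_pos: [0.5667, -0.0634, 0.0833]
eef_rot: [0.001, 0.763, 0.646, 0.001]
wrist_force: [-4.7, 1.3, 13.0]
opening: 0.095
grasp_force: 61.6
```

send_rows(dr=[[0, 0, 0.3], [0, 0, 0.65], [0, 0, 1.0], [0, 0, 1.35], [0, 0, 1.7], [0, 0, 2.05], [0, 0, 2.4], [0, 0, 2.75]], xyz=[[0, -0.01, 0.02], [0, -0.02, 0.03], [0, -0.02, 0.04], [0, -0.02, 0.05], [0, -0.02, 0.06], [0, -0.02, 0.07], [0, -0.02, 0.08], [0, -0.02, 0.09]], jaw=[0, 0, 0, 0, 0, 0, 0, 0])

```text
time_s: 21.5
eef_pos: [0.5665, -0.0634, 0.0824]
eef_rot: [0.001, 0.848, 0.53, 0.001]
wrist_force: [-4.0, 1.5, 13.8]
opening: 0.095
grasp_force: 61.8
```

```bash
python3 -c "
from h import *;go([.5667,-.0634,.083],-9.5)"
```

```text
t 21.5 pos [ 0.5665 -0.0634  0.0824] yaw 63.95 tilt [-1.0e-04  2.7e-03 -1.0e+00] q1,6 [-0.32  0.14] open 0.095 gf 61.8 F [-4.   1.5 13.8] T [0.29 0.91 0.18]
xyz cm [ 0.01  0.02 -0.06] dr [ 0.02 -0.02 12.24]
```

send_rows(dr=[[0, 0, 0.35], [0, 0, 0.7], [0, 0, 1.05], [0, 0, 1.4], [0, 0, 1.75], [0, 0, 2.1], [0, 0, 2.45], [0, 0, 2.8]], xyz=[[0, -0.01, 0.01], [0, -0.02, 0.02], [0, -0.02, 0.03], [0, -0.02, 0.04], [0, -0.02, 0.05], [0, -0.02, 0.06], [0, -0.02, 0.07], [0, -0.02, 0.08]], jaw=[0, 0, 0, 0, 0, 0, 0, 0])

```text
time_s: 22.5
eef_pos: [0.5664, -0.0634, 0.082]
eef_rot: [0.001, 0.917, 0.4, 0.001]
wrist_force: [-6.3, 2.4, 17.4]
opening: 0.093
grasp_force: 62.2
```

send_rows(dr=[[0, 0, 0.35], [0, 0, 0.7], [0, 0, 1.05], [0, 0, 1.4], [0, 0, 1.75], [0, 0, 2.1], [0, 0, 2.45], [0, 0, 2.8]], xyz=[[-0.01, -0.02, -0.04], [-0.02, -0.03, -0.04], [-0.02, -0.04, -0.04], [-0.02, -0.04, -0.03], [-0.02, -0.04, -0.03], [-0.02, -0.04, -0.02], [-0.02, -0.04, -0.02], [-0.02, -0.04, -0.01]], jaw=[0, 0, 0, 0, 0, 0, 0, 0])

```text
time_s: 23.5
eef_pos: [0.5661, -0.0634, 0.0819]
eef_rot: [0.001, 0.965, 0.262, 0.001]
wrist_force: [-4.4, 1.3, 14.0]
opening: 0.1
grasp_force: 61.8
```

```bash
python3 -c "
from h import *;go([.5667,-.0634,.083],-9.5)"
```

```text
t 23.5 pos [ 0.5661 -0.0634  0.0819] yaw 30.36 tilt [ 0.0016  0.0029 -1.    ] q1,6 [-0.32  0.72] open 0.1 gf 61.8 F [-4.4  1.3 14. ] T [0.24 0.93 0.14]
xyz cm [ 0.05  0.03 -0.11] dr [ 0.02 -0.02  6.64]
```

send_rows(dr=[[0, 0, 0.35], [0, 0, 0.7], [0, 0, 1.05], [0, 0, 1.4], [0, 0, 1.75], [0, 0, 2.1], [0, 0, 2.45], [0, 0, 2.8]], xyz=[[-0.01, 0, 0], [-0.01, 0, 0.01], [-0.01, 0, 0.01], [-0.01, 0, 0.02], [-0.01, 0, 0.02], [-0.01, 0, 0.03], [-0.01, 0, 0.03], [-0.01, 0, 0.03]], jaw=[0, 0, 0, 0, 0, 0, 0, 0])

```text
time_s: 24.5
eef_pos: [0.566, -0.0633, 0.0817]
eef_rot: [0.001, 0.993, 0.118, 0.001]
wrist_force: [-4.8, 1.1, 15.6]
opening: 0.095
grasp_force: 61.9
```

send_rows(dr=[[0, 0, 0.35], [0, 0, 0.7], [0, 0, 1.05], [0, 0, 1.4], [0, 0, 1.75], [0, 0, 2.1], [0, 0, 2.45], [0, 0, 2.8]], xyz=[[-0.01, 0, -0.02], [-0.01, 0, -0.02], [-0.01, 0, -0.02], [-0.01, 0, -0.01], [-0.01, 0, -0.01], [-0.01, 0, 0], [-0.01, 0, 0], [-0.01, 0, 0]], jaw=[0, 0, 0, 0, 0, 0, 0, 0])

```text
time_s: 25.5
eef_pos: [0.5658, -0.0633, 0.0816]
eef_rot: [0.001, 1.0, -0.028, 0.001]
wrist_force: [-3.6, 1.5, 14.6]
opening: 0.093
grasp_force: 61.9
```

```bash
python3 -c "
from h import *;go([.5667,-.0634,.083],-9.5)"
```

```text
t 25.5 pos [ 0.5658 -0.0633  0.0816] yaw -3.23 tilt [ 0.0028  0.0012 -1.    ] q1,6 [-0.32  1.31] open 0.093 gf 61.9 F [-3.6  1.5 14.6] T [0.42 0.89 0.26]
xyz cm [ 0.09  0.01 -0.14] dr [ 0.01 -0.03  1.04]
```

send_rows(dr=[[0, 0, 0.3], [0, 0, 0.6], [0, 0, 0.85], [0, 0, 1.0], [0, 0, 1.05], [0, 0, 1.05], [0, 0, 1.05], [0, 0, 1.05]], xyz=[[0, 0, 0], [0, 0, 0], [0, 0, 0], [0, 0, 0], [0, 0, 0], [0, 0, 0], [0, 0, 0], [0, 0, 0]], jaw=[0, 0, 0, 0, 0, 0, 0, 0])

```text
time_s: 26.5
eef_pos: [0.5658, -0.0632, 0.0816]
eef_rot: [0.001, 0.997, -0.083, 0.001]
wrist_force: [-4.9, 2.0, 14.4]
opening: 0.092
grasp_force: 61.9
```

```bash
python3 -c "
from h import *;go([.5667,-.0634,.083],-9.5)"
```

```text
t 26.5 pos [ 0.5658 -0.0632  0.0816] yaw -9.47 tilt [ 2.8e-03  8.0e-04 -1.0e+00] q1,6 [-0.32  1.42] open 0.092 gf 61.9 F [-4.9  2.  14.4] T [0.37 0.88 0.21]
xyz cm [ 0.09  0.   -0.14] dr [ 0.01 -0.03  0.01]
```

send_rows(dr=[[0, 0, 0], [0, 0, 0], [0, 0, 0], [0, 0, 0], [0, 0, 0], [0, 0, 0], [0, 0, 0], [0, 0, 0]], xyz=[[-0.02, 0, -0.05], [-0.04, 0, -0.1], [-0.05, 0, -0.15], [-0.06, 0, -0.2], [-0.06, 0, -0.2], [-0.06, 0, -0.2], [-0.06, 0, -0.2], [-0.06, 0, -0.2]], jaw=[0, 0, 0, 0, 0, 0, 0, 0])

```text
time_s: 27.5
eef_pos: [0.5652, -0.0631, 0.0817]
eef_rot: [0.0, 0.997, -0.083, 0.001]
wrist_force: [4.3, -0.4, 0.3]
opening: 0.095
grasp_force: 59.9
```

send_rows(dr=[[0, 0, 0], [0, 0, 0], [0, 0, 0], [0, 0, 0], [0, 0, 0], [0, 0, 0], [0, 0, 0], [0, 0, 0]], xyz=[[0, 0, 0], [0, 0, 0], [0, 0, 0], [0, 0, 0], [0, 0, 0], [0, 0, 0], [0, 0, 0], [0, 0, 0]], jaw=[5, 10, 15, 20, 25, 30, 35, 35])

```text
time_s: 28.5
eef_pos: [0.5639, -0.0626, 0.0815]
eef_rot: [-0.0, 0.997, -0.083, -0.0]
wrist_force: [0.4, 0.6, 0.1]
opening: 0.35
grasp_force: 0.0
```

send_rows(dr=[[0, 0, 0], [0, 0, 0], [0, 0, 0], [0, 0, 0], [0, 0, 0], [0, 0, 0], [0, 0, 0], [0, 0, 0]], xyz=[[0, 0, -0.5], [0, 0, -1.5], [0, 0, -3], [0, 0, -5], [0, 0, -7], [0, 0, -10], [0, 0, -13], [0, 0, -15]], jaw=[35, 35, 35, 35, 35, 35, 35, 35])

```text
time_s: 29.5
eef_pos: [0.5646, -0.0629, 0.2346]
eef_rot: [0.0, 0.997, -0.083, 0.002]
wrist_force: [0.6, -1.1, 0.5]
opening: 0.346
grasp_force: 0.0
```

send_rows(dr=[[0, 0, 0], [0, 0, 0], [0, 0, 0], [0, 0, 0], [0, 0, 0], [0, 0, 0], [0, 0, 0], [0, 0, 0]], xyz=[[-2, -3, 0], [-5, -6.5, 0], [-8, -10.5, 0], [-11, -14.5, 0], [-14, -18.5, 0], [-17, -22.5, 0], [-19, -25.5, 0], [-19, -25.5, 0]], jaw=[35, 35, 35, 35, 35, 35, 35, 35])

```text
time_s: 30.5
eef_pos: [0.4178, 0.2221, 0.2328]
eef_rot: [-0.0, 0.997, -0.081, 0.001]
wrist_force: [1.0, 0.1, 0.1]
opening: 0.349
grasp_force: 0.0
```

```bash
python3 -c "
from h import *
a=[ctrl.camera(n)[:,:,::-1] for n in('scene','top')]
cv2.imwrite('pics/s6.png',a[0]);cv2.imwrite('pics/t6.png',a[1])
cv2.imwrite('pics/c6.png',np.hstack([cv2.resize(a[0][205:305,290:390],(400,500),interpolation=2),cv2.resize(a[1][212:272,306:366],(400,500)and (400,500),interpolation=2)]))"
```

```text
(no output)
```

View pics/c6.png

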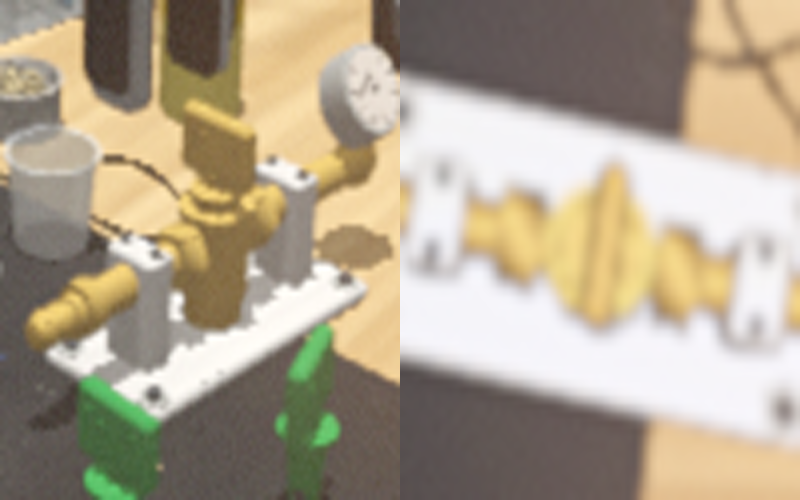

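The last picture shows the plug upright and seated in the barrel, with the wing (617,165)–(598,325) square across the pipe to within about 2°. The gripper is clear, so I'm handing in.

```bash
python3 -c "
from bench import ctrl
print(ctrl.hand_in())"
```

```text
the job is handed in; nothing more can be done
None
```

The larger plug is back in the cock, pressed at about 15 N (briefly about 19 N) through a slow quarter turn. It bedded about 2 mm and was left shut, with the handle across the pipe to within about 2°. The job is handed in, but no verdict came back.

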